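# Peel the top roller tray off a stuck stack

## Robot

A 6-joint arm with a two-finger parallel gripper is mounted at the origin on the work surface. World frame = base frame: x ahead of the robot, y to its left, z up, the work surface at z = 0. Lengths are in m, angles in rad, forces in N, time in s.
With the tool pointing down it reaches from about 0.35 to 0.85 m from the base axis. Payload 8.1 kg.
Tool frame: the origin (TCP) lies between the finger pads; the fingertips stand 14 mm ahead of it and the grasp point (between the pads) lies 5 mm behind it; z points along the fingers, y is the direction in which the jaws open and shut (so a half turn about z gives the same grasp; the last joint's range is limited). The gripper opens to 93 mm and grips with 3 to 60 N. Pads are 15 mm wide; open, the fingers measure 128 mm over their backs; the gripper's body (75 mm by 188 mm) begins 65 mm behind the grasp point.
Start: joints at [1.101, 0.13, 1.488, -0, 1.523, -0.085], TCP at [0.225, 0.556, 0.233] pointing down, gripper open.
Joint ranges: [-2.96, 2.96], [-0.89, 2.26], [0.02, 2.5], [-1.34, 4.48], [0, 2.73], [-2.66, 2.66]. Speed limits (rad/s): [2.39, 2.39, 2.79, 3.14, 3.14, 3.14].

## Interface

Orientations are given as a 3x3 rotation matrix whose columns are the frame's x, y, z axes.
In Python, from station import r gives the robot as it stands.
- The arm moves only by the tool move_arm, never from a script. Its argument "moves" is a list of rows, each a list of 7 numbers: the shift along the world's x, y, z each as a share of 0.1 m, from -1 to 1, then the turn, a rotation vector about the world's x, y, z each as a share of 90 degrees, from -1 to 1, then the opening, from 0 (shut) to 1 (fully open). A call has exactly 8 rows; each row is the pose to reach, as a shift and turn from the pose commanded when the call began; what a row does not reach only later rows make up. A row lasts 1/8 s, in which the tool goes at most 62.5 mm and 10.7 degrees, less where a joint would pass 70% of its speed; a pose out of reach is approached as far as the arm can. A call with a number of a shift or a turn outside -1 to 1 is refused whole. A call with a gripper value outside its range is refused whole. The fingers move at their own pace and stop on an object; "grip_force" is the grip in N (left out, the last holds). Time passes only in rows, so rows that repeat a pose let the fingers close, or fill a call up. It gives the time, the measured TCP pose, the force and the opening at its end, in the units of the state.
- r.get_obs(): the state, without advancing time (a new reading comes with each control period).
- r.capture(name): name is "scene" or "top"; returns (picture, depth): 420x560x3 uint8, red, green, blue; 420x560 float32, m along the optical axis (not along the pixel's ray), 0 where there is no reading.
- r.camera_model(name): a dict with "K" (3x3 intrinsics, pixels), "k1" (the pictures are not rectified: a ray, as slopes to the right and down, at radius r is drawn at 1 + k1 r^2 times it, then the intrinsics apply), "R" (3x3) and "t" (3): a world point X has camera coordinates R X + t. Camera axes: x right, y down, z forward; pixel columns grow to the right and rows downward; lengths in m; the calibration is good to about 2 mm. A picture is of the moment at which its call begins. camera_model takes no time and is no camera call.
- r.hand_in(): hands the job in, once; it reports no verdict.
The state is a dict: "t": time; "joint_positions": joint angles; "dq": joint speeds; "tau": joint torques, N m; "position": TCP position; "tool_rot": TCP orientation; "ft_force": force on the tool from outside, world axes, zero at the start; "wrist_torque": the same for the moment, N m; "grip_width": opening from 0.0 (shut) to 1.0 (fully open).
Only numpy, scipy, OpenCV 4.12 (cv2) and the standard library are available. Lean on these libraries where they do the work, as an engineer would, in place of code of your own. Each camera call takes 0.05 s, during which the arm holds its last target.

## Task

The top tray of the white salon tray stack is snapped tight into the trays beneath it. First take the end-paper carton off it and stack it squarely on the matching carton on the counter, leaving that one where it lies; then peel the top tray loose by its corner tab, lifting that corner a good 3 cm while the opposite corner stays seated, and leave the rest of the stack standing where it is on the counter. Finish while still holding the tray in the gripper, roughly level and about 20 cm above the middle of the black rubber mat, without letting go of it, and do not disturb the bottle, mug or roller.

Things in the scene. Friction and masses are not known exactly. Their poses are not given: they have to be found in the camera images.
- tray_center (a point): Centre, half-way up, of the loose white plastic top tray (110 g): body 112 (x) x 172 (y) x 24 high, flat rim 146 x 206 x 4 thick at its top. Rim top 12 mm above this point, inner floor (cavity 104 x 164) 8 mm below. x across, y along, z up. Seated, it is 20 mm deep in the stack, its rim lying on the stack's rim and its rim top 54 mm above the counter.
- tray_tab (a point): Centre of the top tray's tab, an upright fin 10 thick, 24 long, 24 high at the -x, -y corner: 84 in -x, 114 in -y, 20 above tray_center; 62 above the counter when seated. Its length points outward, 45 degrees between the tray's -x and -y; pinch it across that, along the line between +x and -y. Free space either side down to the counter. Axes as the tray.
- tray_far_corner (a point): Top face of the tray's rim at the corner opposite the tab (73 mm in +x, 103 in +y, 12 up from tray_center). Axes as the tray.
- stack: Rest of the stack, loose, 0.92 kg: white trays on a steel foot, 50 mm high, rim and foot 150 x 210; origin under its centre, axes as the tray centred in it. Four hidden sprung snaps near its corners hold the tray, each free after about 6 mm of lift there. Peeled by the tab it takes 2 to 4 N; a level pull about twice that, tugging the stack up. Its own like tab, 4 mm lower, is at the +x, +y corner.
- carton_center (a point): Centre of the end-paper carton that lies across the top tray's rim near its middle: brown cardboard 140 (x) x 58 (y) x 22 high, 120 g, rigid, loose. x along its length.
- base_carton_center (a point): Centre of the matching carton (140 x 58 x 22, same axes, 120 g, loose) lying flat on the counter, to one side of the stack.
- mat_center (a point): Centre of the top face of the black rubber mat, 220 (x) x 160 (y) x 3 thick, fixed flat on the counter, on the other side of the stack from the base carton.
- applicator: Bystander: clear applicator bottle with a nozzle, 54 diameter, 145 high, origin under its base.
- mug: Bystander: white mug, 76 diameter, 85 high, origin under its base.
- roller: Bystander: cream hollow hair roller standing on end, 52 diameter, 70 high, origin under its base.
Things that resemble listed ones, but are neither listed nor needed, are in the scene too. Leave any yellow look-alike of the part that bears base_carton_center alone.

How it is judged:
On the way, in this order (a step that is already met when the one before it is completed fails the run):
1. the carton lies squarely on the base carton, released (horizontal distance between carton_center and base_carton_center below 0.012 m and z of carton_center in the frame of base_carton_center between 0.018 and 0.026 m and angle between the x axis of carton_center and the x axis of base_carton_center, either way round below 0.14 rad and contact force between the fingers and carton below 0.1 N), for 0.2 s.
2. the tab's corner is up while the opposite corner is still seated in the stack (z of tray_tab in the frame of stack above 0.088 m and z of tray_far_corner in the frame of stack between 0.044 and 0.062 m and contact force between the fingers and tray above 0.5 N), for 0.05 s.
At the end, for the whole second after the job is handed in: Tray gripped, at rest, centre 14-28 cm up, within 5 cm of the mat's middle, tilt under 0.3 rad; stack flat on the counter within 3 cm of its start; carton on base carton within 12 mm and 0.14 rad of square, base carton within 3 cm of its start (height (world z) of tray_center between 0.14 and 0.28 m and horizontal distance between tray_center and mat_center below 0.05 m and angle between tray_center's own z axis and vertical below 0.3 rad and linear speed of tray below 0.05 m/s and contact force between the fingers and tray above 0.5 N and contact force between tray and stack below 0.05 N and height (world z) of stack below 0.006 m and angle between stack's own z axis and vertical below 0.05 rad and distance of each of stack, base_carton_center from where it was at the start of the episode below 0.03 m and horizontal distance between carton_center and base_carton_center below 0.012 m and z of carton_center in the frame of base_carton_center between 0.018 and 0.026 m and angle between the x axis of carton_center and the x axis of base_carton_center, either way round below 0.14 rad); the arm keeps its last pose, push and grip.
It fails at once if the rest of the stack is lifted off the counter or tipped (height (world z) of stack above 0.015 m or angle between stack's own z axis and vertical above 0.2 rad).
It fails at once if a bystander is disturbed (distance of any of applicator, mug, roller from where it was at the start of the episode above 0.02 m or angle between any of applicator, mug, roller's own z axis and vertical above 0.3 rad).
It also fails if it takes over 58 s, if anything falls off the work surface, if the arm or the gripper's body presses on something with over 40 N, if the wrist force passes 120 N, or if a joint passes its speed limit or range.

## Working session

There is one attempt and no reset: what is moved stays moved. The work goes in short steps, Python scripts to look and compute and a tool call to move; the robot and the scene stay as the last step left them, time stands still between calls to the robot, and variables do not carry over. Pictures are saved under pics/ and viewed, and the job is handed in when it is done.

Besides the shell and the picture viewer there is one more tool, called after ">>>" by a JSON object that holds its "name" and its "arguments". move_arm: Moves the arm, as the interface text tells. Shift numbers are shares of 0.1 m and turn numbers shares of 90 degrees, none past 1 either way. Its arguments: {"type":"object","properties":{"moves":{"type":"array"},"grip_force":{"type":"number"}},"required":["moves"]}

```bash
mkdir -p pics; ls; python3 - <<'E'
from station import r
import cv2,numpy as np
for n in ("scene","top"):
    p,d=r.capture(n); np.savez(f"{n}0.npz",p=p,d=d); cv2.imwrite(f"pics/{n}0.png",p[:,:,::-1])
    m=r.camera_model(n); print(n,m)
print(r.get_obs())
E
```

```text
pics
scene {'K': array([[517.49186082,   0.        , 281.86521574],
       [  0.        , 517.49186082, 212.78602343],
       [  0.        ,   0.        ,   1.        ]]), 'k1': 0.030989763502705884, 'R': array([[-0.87970452,  0.47536455,  0.01218606],
       [ 0.40462742,  0.76176926, -0.50594886],
       [-0.24979311, -0.44015469, -0.86247739]]), 't': array([ 0.55028081, -0.12534199,  1.43820328])}
top {'K': array([[438.52567566,   0.        , 283.42322379],
       [  0.        , 438.52567566, 210.24311573],
       [  0.        ,   0.        ,   1.        ]]), 'k1': -0.08305476920140713, 'R': array([[-0.00763297, -0.99994341, -0.00741025],
       [-0.97812236,  0.0090066 , -0.20783534],
       [ 0.20789032,  0.00566173, -0.97813576]]), 't': array([-0.08675467,  0.57791957,  1.07367116])}
{'t': 0.1, 'joint_positions': array([ 1.10054715e+00,  1.31102534e-01,  1.48914411e+00, -1.73354176e-05,
        1.52302046e+00, -8.54062173e-02]), 'dq': array([ 0.0014378 , -0.00317872, -0.00321636, -0.00052533, -0.00089261,
        0.00055323]), 'tau': array([-2.82345663e-04, -5.61341357e+01, -4.93097091e+01,  7.69343670e-02,
        2.91045610e-02, -6.76420200e-05]), 'position': array([0.22501449, 0.55568176, 0.23169668]), 'tool_rot': array([[-9.26857669e-01,  3.75412187e-01, -7.43269616e-04],
       [ 3.75412901e-01,  9.26856462e-01, -1.50054008e-03],
       [ 1.25583216e-04, -1.66982008e-03, -9.99998598e-01]]), 'ft_force': array([ 0.54561803, -0.56194748,  0.12266094]), 'wrist_torque': array([ 0.02466201,  0.08128815, -0.03197306]), 'grip_width': 0.9967558013378195}
```

View pics/scene0.png

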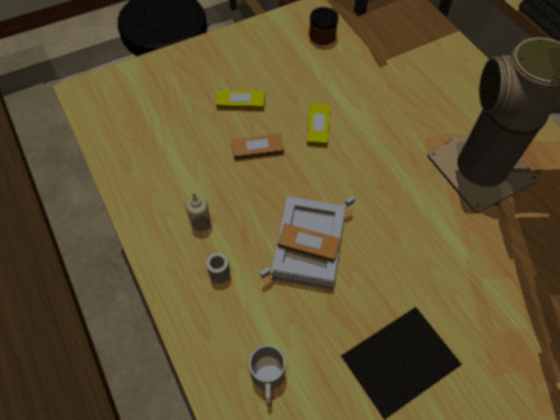

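View pics/top0.png

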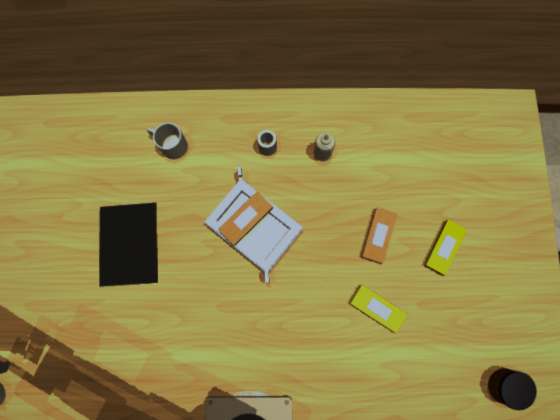

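```bash
cat > h.py <<'E'
import numpy as np,cv2
from station import r
def cam(n):
    m=r.camera_model(n); return m
def rays(m,uv):
    uv=np.atleast_2d(np.asarray(uv,float)); K=m["K"]
    d=np.stack([(uv[:,0]-K[0,2])/K[0,0],(uv[:,1]-K[1,2])/K[1,1]],1); x=d.copy()
    for _ in range(20): x=d/(1+m["k1"]*(x**2).sum(1,keepdims=True))
    return np.c_[x,np.ones(len(x))]
def onplane(m,uv,z):
    c=rays(m,uv); D=c@m["R"]; C=-m["R"].T@m["t"]
    s=(z-C[2])/D[:,2]; return C+s[:,None]*D
def cloud(m,d):
    v,u=np.mgrid[:d.shape[0],:d.shape[1]]
    c=rays(m,np.c_[u.ravel(),v.ravel()])*d.reshape(-1,1)
    return ((c-m["t"])@m["R"]).reshape(*d.shape,3)
E
python3 - <<'E'
from h import *
for n,boxes in (("top",[(200,160,310,290),(340,200,480,340)]),("scene",[(255,190,365,295),(210,85,340,165)])):
    z=np.load(n+"0.npz");p,d=z["p"],z["d"];m=cam(n)
    W=cloud(m,d); np.save(n+"W.npy",W)
    for i,(a,b,c,e) in enumerate(boxes):
        k=min(800/(c-a),600/(e-b)); k=int(k); cv2.imwrite(f"pics/crop_{n}{i}.png",cv2.resize(p[b:e,a:c,::-1],None,fx=k,fy=k,interpolation=cv2.INTER_CUBIC)); print(n,i,k)
    hsv=cv2.cvtColor(p,cv2.COLOR_RGB2HSV)
    if n=="top":
        for q in [(240,172),(240,178),(267,277),(267,271),(380,236),(246,218),(129,245)]: print(q,hsv[q[1],q[0]],W[q[1],q[0]].round(4))
    else:
        for q in [(267,272),(350,202),(257,146),(309,241)]: print(q,hsv[q[1],q[0]],W[q[1],q[0]].round(4))
E
```

```text
top 0 4
top 1 4
(240, 172) [107  36 190] [0.6794 0.0215 0.0671]
(240, 178) [ 92  20 177] [0.6664 0.0225 0.0557]
(267, 277) [107  38 194] [ 0.4054 -0.0497  0.0743]
(267, 271) [107  39 191] [ 0.4216 -0.0488  0.0548]
(380, 236) [107  40 198] [ 0.5127 -0.3461  0.0251]
(246, 218) [106  39 198] [0.5537 0.0032 0.0802]
(129, 245) [30 38 20] [0.4968 0.3278 0.0039]
scene 0 5
scene 1 6
(267, 272) [23 13 78] [0.6803 0.0273 0.0665]
(350, 202) [21 28 64] [ 0.4099 -0.0425  0.0694]
(257, 146) [107  17 135] [ 0.5224 -0.336   0.0289]
(309, 241) [109  15 135] [0.5577 0.0079 0.0779]
```

View pics/crop_top0.png

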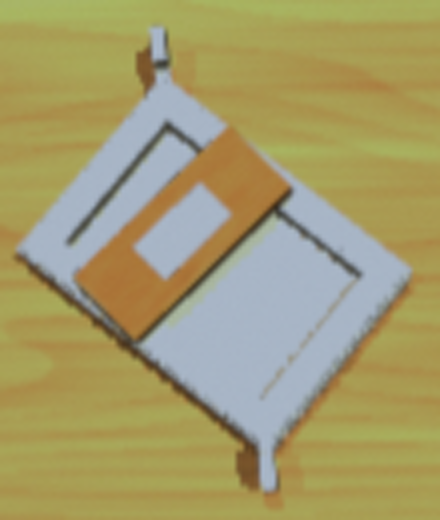

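View pics/crop_scene0.png

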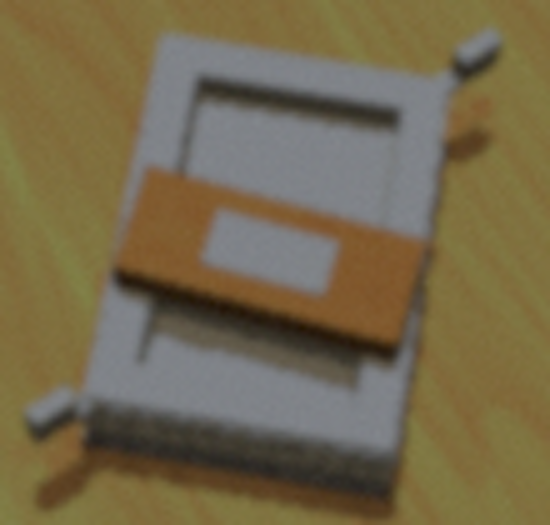

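View pics/crop_top1.png

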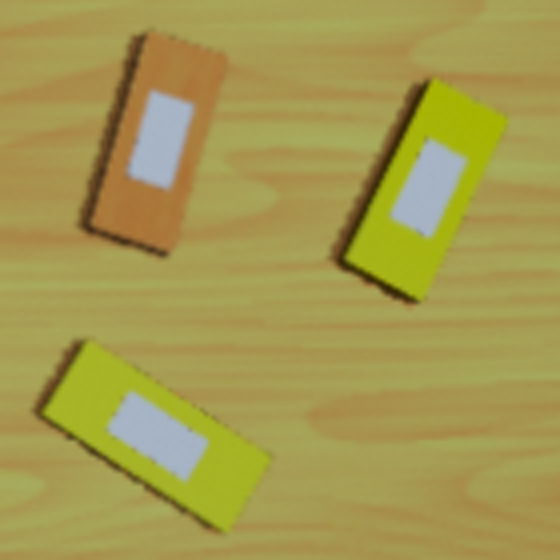

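```bash
python3 - <<'E'
from h import *
W=np.load("topW.npy");d=np.load("top0.npz")
print("tabA");
for v in range(166,184): print(v,(W[v,236:246,2]*1000).round().astype(int))
print("tabB")
for v in range(266,286): print(v,(W[v,261:273,2]*1000).round().astype(int))
E
```

```text
tabA
166 [ 3 -1  1 -1 -4  3  5 -5  1 -1]
167 [ 1 73 72 70 73  2  2  1  5 -1]
168 [ 1 71 74 71 73 59  4  4  0  1]
169 [ 4 73 73 70 72 66  0 -2 -2  2]
170 [-4  4 71 72 70 63  5  0  1 -2]
171 [ 0  2 74 72 74 69 -1  0  4  0]
172 [ 5  4 70 73 67 72  2 -1 -1  1]
173 [ 2  3 70 70 69 71  4 -5  2  8]
174 [-1 -2 74 70 71 67  0  0  4 -2]
175 [ 4 -2 72 72 70 70  4  4  2 -1]
176 [   0    0   59   61   59   58   49    2 1170    1]
177 [ 2 -1  0 53 56 52 50  6  1  4]
178 [ 1  3  4 51 56 52 52  3  3 -1]
179 [ 3 -2  2 47 51 50 52  3  3  2]
180 [ 3  1  3 51 52 57 53  5 -1  3]
181 [ 4 -1  4 54 52 53 54 49  2  1]
182 [ 2  3 53 55 56 55 57 53 55  0]
183 [ 1 59 56 53 54 55 53 59 57 56]
tabB
266 [52 55 55 53 55 52 56 54 57 56 53 42]
267 [55 55 55 52 56 60 53 56 55 51 50  9]
268 [50 57 55 51 56 55 59 52 51 52 28 -1]
269 [12 50 53 61 53 55 54 53 48 27  5 -1]
270 [ 4  1 49 54 54 57 58 52 38  9  3 -1]
271 [ 1 -1  3 56 55 57 55 55 11 -1  4  2]
272 [-2  0  3  3 50 53 54 54  1  2  3  0]
273 [-6 -4  3  4 74 76 79 54  1  4  0  3]
274 [ 0  0 -1 74 74 74 74 73  2  0 -1  2]
275 [   2    5    0    2   73 1170   75   75    3    1    0    2]
276 [ 1 -1  4  0 76 79 78 76  3  1  3  2]
277 [-2 -1  6  1 73 76 74 74  0  4  1  0]
278 [ 0  3  2  2 72 75 74 74  2  1  3 -2]
279 [ 0 -2 -2  2 73 77 77 73 -2  3  5  2]
280 [-2  2 -2 -1 72 75 75 76 -1  4  2 -3]
281 [ 2  2  2 -1 75 74 73 78 57  3  1 -1]
282 [ 2  2  2 -2 76 76 74 74 60  1  2  4]
283 [ 1  2  3 -1 -2  5 -1  1 -1 -1  2  2]
284 [-1  1 -2 -4  1 -1  2  3  1  1  2  3]
285 [-1  1  1  1  1  0  7 -4  1  1 -2  2]
```

Top-view crops: tabs at (240,172) and (267,277). Tab tops measure about 71 mm and 75 mm, so (267,277) is the higher one, and its neck joins the upper rim. It is the top tray's tab, giving the -x,-y corner. Carton candidates on the counter: brown (380,236), yellow (447,247) and (380,309). The brown one matches the carton on the tray, so it is the base.

```bash
cat > meas.py <<'E'
from h import *
def rect(P):
    (c,s,a)=cv2.minAreaRect(P.astype(np.float32)*1000)
    b=cv2.boxPoints((c,s,a)); e1=b[1]-b[0]; e2=b[2]-b[1]
    L=e1 if np.linalg.norm(e1)>np.linalg.norm(e2) else e2
    ang=np.degrees(np.arctan2(L[1],L[0]))%180
    return np.round(c,1),np.round(sorted(s),1),round(ang,1)
def brown(p):
    h=cv2.cvtColor(p,cv2.COLOR_RGB2HSV); return h
E
python3 - <<'E'
from meas import *
for n in ("top","scene"):
    z=np.load(n+"0.npz");p,d=z["p"],z["d"];m=cam(n);W=np.load(n+"W.npy")
    hsv=cv2.cvtColor(p,cv2.COLOR_RGB2HSV)
    # objects above counter by depth
    # carton on tray: z .068-.085 large blob near; base: z .015-.03
    def blob(msk,near):
        k=cv2.connectedComponents(msk.astype(np.uint8))[1]
        l=k[near[1],near[0]]; return k==l
    pix={"top":dict(c=(250,228),b=(380,222),tr=(225,222),tabB=(267,278),tabA=(239,171),mat=(129,245)),
         "scene":dict(c=(290,238),b=(243,147),tr=(325,270),tabB=(350,202),tabA=(266,272),mat=(400,360))}[n]
    for nm,lo,hi,zz in (("c",.069,.085,.076),("b",.014,.032,.022)):
        mk=(W[...,2]>lo)&(W[...,2]<hi)
        mk=cv2.morphologyEx(mk.astype(np.uint8),cv2.MORPH_CLOSE,np.ones((3,3)))
        mk=cv2.morphologyEx(mk,cv2.MORPH_OPEN,np.ones((3,3)))
        B=blob(mk,pix[nm]); B=cv2.morphologyEx(B.astype(np.uint8),cv2.MORPH_CLOSE,np.ones((5,5)))
        v,u=np.nonzero(B); P=onplane(m,np.c_[u,v],zz)[:,:2]
        print(n,nm,len(u),rect(P),"medz",np.median(W[v,u,2]).round(4))
    mk=((W[...,2]>.045)&(W[...,2]<.09)).astype(np.uint8); mk=cv2.morphologyEx(mk,cv2.MORPH_OPEN,np.ones((7,7)))
    B=blob(mk,pix["tr"]); v,u=np.nonzero(B); print(n,"tray",rect(W[v,u,:2]))
    mk=((W[...,2]>.045)&(W[...,2]<.062)).astype(np.uint8); mk=cv2.morphologyEx(mk,cv2.MORPH_OPEN,np.ones((5,5)))
    B=blob(mk,pix["tr"]); v,u=np.nonzero(mk&(np.hypot(*(W[...,:2]-[.55,-.01]).transpose(2,0,1))<.2)); 
    print(n,"rim",rect(onplane(m,np.c_[u,v],.054)[:,:2]),np.median(W[v,u,2]).round(4))
    for t,zt,cen in (("tabB",.074,(.41,-.047)),("tabA",.070,(.68,.024))):
        mk=(W[...,2]>.063)&(W[...,2]<.085)&(np.hypot(W[...,0]-cen[0],W[...,1]-cen[1])<.025)
        v,u=np.nonzero(mk); P=onplane(m,np.c_[u,v],zt)[:,:2]; print(n,t,len(u),rect(P),P.mean(0).round(4),W[v,u,2].mean().round(4))
    mk=(hsv[...,2]<60)&(np.hypot(W[...,0]-.5,W[...,1]-.33)<.16)&(abs(W[...,2])<.015)
    mk=cv2.morphologyEx(mk.astype(np.uint8),cv2.MORPH_OPEN,np.ones((5,5)));B=blob(mk,pix["mat"]); v,u=np.nonzero(B); P=onplane(m,np.c_[u,v],.003)[:,:2]; print(n,"mat",rect(P))
for q,z in (((325,140),.145),((267,135),.07),((168,132),.085)): print(onplane(cam("top"),[q],z))
E
```

```text
top c 1263 (array([555.2,   4.9]), array([ 59.6, 139.1]), np.float32(134.4)) medz 0.0771
top b 1116 (array([ 515.8, -344.7]), array([ 57.1, 140.9]), np.float32(161.1)) medz 0.0228
top tray (array([542., -12.]), array([150.3, 211. ]), np.float32(51.1))
top rim (array([541.2, -12.5]), array([149.9, 210.6]), np.float32(51.1)) 0.0549
top tabB 39 (array([404.2, -47.2]), array([ 9.9, 22.2]), np.float32(179.9)) [ 0.404  -0.0482] 0.0749
top tabA 37 (array([681.3,  23.9]), array([10.5, 22.2]), np.float32(0.9)) [0.6814 0.0233] 0.0709
top mat (array([500.8, 331.5]), array([156.4, 218.4]), np.float32(4.3))
scene c 1368 (array([559.4,   5.6]), array([ 63.3, 140. ]), np.float32(134.8)) medz 0.0772
scene b 932 (array([ 519.3, -343.7]), array([ 66.5, 139.8]), np.float32(161.3)) medz 0.023
scene tray (array([544.6, -13.5]), array([150.2, 213.1]), np.float32(50.9))
scene rim (array([545.1, -12.5]), array([149.5, 212.9]), np.float32(51.0)) 0.055
scene tabB 54 (array([409.1, -47.4]), array([13.8, 28. ]), np.float32(11.6)) [ 0.4093 -0.0471] 0.072
scene tabA 51 (array([684.5,  22.6]), array([12.2, 24.4]), np.float32(0.5)) [0.6845 0.023 ] 0.0704
scene mat (array([502.4, 331.5]), array([156.9, 217.2]), np.float32(3.9))
[[ 0.73622484 -0.19651196  0.145     ]]
[[ 0.78080321 -0.04940875  0.07      ]]
[[0.78732932 0.21335241 0.085     ]]
```

>>> {"name": "move_arm", "arguments": {"moves": [[0.07,-0.12,0,0,0,-0.03,1],[0.14,-0.24,0,0,0,-0.06,1],[0.21,-0.36,0,0,0,-0.1,1],[0.28,-0.48,0,0,0,-0.13,1],[0.35,-0.6,0,0,0,-0.16,1],[0.42,-0.72,0,0,0,-0.2,1],[0.49,-0.86,0,0,0,-0.23,1],[0.55,-1,0,0,0,-0.261,1]], "grip_force": 20}}

```text
t: 1.1
position: [0.2807, 0.4551, 0.2327]
tool_rot: [[-0.698, 0.716, 0.0], [0.716, 0.698, 0.0], [-0.0, 0.0, -1.0]]
ft_force: [-0.1, -0.3, 0.1]
grip_width: 1.0
```

>>> {"name": "move_arm", "arguments": {"moves": [[0.07,-0.12,0,0,0,0,1],[0.14,-0.24,0,0,0,0,1],[0.21,-0.36,0,0,0,0,1],[0.28,-0.48,0,0,0,0,1],[0.35,-0.6,0,0,0,0,1],[0.42,-0.72,0,0,0,0,1],[0.49,-0.86,0,0,0,0,1],[0.6,-1,0,0,0,0,1]]}}

```text
t: 2.1
position: [0.3406, 0.3552, 0.2327]
tool_rot: [[-0.701, 0.713, 0.0], [0.713, 0.701, 0.0], [0.0, 0.0, -1.0]]
ft_force: [0.2, -0.2, 0.8]
grip_width: 0.998
```

>>> {"name": "move_arm", "arguments": {"moves": [[0.07,-0.12,0,0,0,0,1],[0.14,-0.24,0,0,0,0,1],[0.21,-0.36,0,0,0,0,1],[0.28,-0.48,0,0,0,0,1],[0.35,-0.6,0,0,0,0,1],[0.42,-0.72,0,0,0,0,1],[0.49,-0.86,0,0,0,0,1],[0.6,-1,0,0,0,0,1]]}}

```text
t: 3.1
position: [0.4007, 0.2552, 0.2327]
tool_rot: [[-0.701, 0.714, 0.0], [0.714, 0.701, 0.0], [-0.0, 0.0, -1.0]]
ft_force: [-0.0, 0.7, 0.1]
grip_width: 1.002
```

>>> {"name": "move_arm", "arguments": {"moves": [[0.07,-0.12,0,0,0,0,1],[0.14,-0.24,0,0,0,0,1],[0.21,-0.36,0,0,0,0,1],[0.28,-0.48,0,0,0,0,1],[0.35,-0.6,0,0,0,0,1],[0.42,-0.72,0,0,0,0,1],[0.49,-0.86,0,0,0,0,1],[0.6,-1,0,0,0,0,1]]}}

```text
t: 4.1
position: [0.4607, 0.1552, 0.2327]
tool_rot: [[-0.701, 0.714, 0.0], [0.714, 0.701, -0.0], [-0.0, 0.0, -1.0]]
ft_force: [0.4, -0.5, -0.2]
grip_width: 1.003
```

>>> {"name": "move_arm", "arguments": {"moves": [[0.07,-0.12,0,0,0,0,1],[0.14,-0.24,0,0,0,0,1],[0.21,-0.36,0,0,0,0,1],[0.28,-0.48,0,0,0,0,1],[0.35,-0.6,0,0,0,0,1],[0.42,-0.72,0,0,0,0,1],[0.49,-0.86,0,0,0,0,1],[0.6,-1,0,0,0,0,1]]}}

```text
t: 5.1
position: [0.5207, 0.0552, 0.2327]
tool_rot: [[-0.7, 0.714, 0.0], [0.714, 0.7, -0.0], [-0.0, 0.0, -1.0]]
ft_force: [0.0, 0.0, 0.3]
grip_width: 1.001
```

>>> {"name": "move_arm", "arguments": {"moves": [[0.1,-0.15,-0.1,0,0,0,1],[0.2,-0.3,-0.2,0,0,0,1],[0.3,-0.4,-0.3,0,0,-0.01,1],[0.35,-0.5,-0.45,0,0,-0.01,1],[0.35,-0.5,-0.6,0,0,-0.01,1],[0.35,-0.5,-0.75,0,0,-0.01,1],[0.35,-0.5,-0.9,0,0,-0.01,1],[0.35,-0.5,-1,0,0,-0.01,1]]}}

```text
t: 6.1
position: [0.5547, 0.0065, 0.1314]
tool_rot: [[-0.69, 0.724, -0.001], [0.724, 0.69, 0.0], [0.001, -0.001, -1.0]]
ft_force: [0.1, -0.6, -0.4]
grip_width: 1.001
```

>>> {"name": "move_arm", "arguments": {"moves": [[0,0,-0.2,0,0,0,1],[0,0,-0.4,0,0,0,1],[0,0,-0.55,0,0,0,1],[0,0,-0.63,0,0,0,1],[0,0,-0.63,0,0,0,0.5],[0,0,-0.63,0,0,0,0.4],[0,0,-0.63,0,0,0,0.4],[0,0,-0.63,0,0,0,0.4]]}}

```text
t: 7.1
position: [0.5556, 0.006, 0.0702]
tool_rot: [[-0.689, 0.725, 0.001], [0.725, 0.689, -0.0], [-0.001, 0.0, -1.0]]
ft_force: [0.6, 0.7, 5.6]
grip_width: 0.623
```

```bash
python3 - <<'E'
from h import *
p,d=r.capture("scene"); o=r.get_obs(); print(o["position"],o["ft_force"],o["grip_width"])
cv2.imwrite("pics/s1.png",cv2.resize(p[120:330,180:460,::-1],None,fx=2.8,fy=2.8))
E
```

```text
[0.55555256 0.00602885 0.07023885] [-0.6187203  -0.62895047  2.33171108] 0.6228887953930256
```

View pics/s1.png

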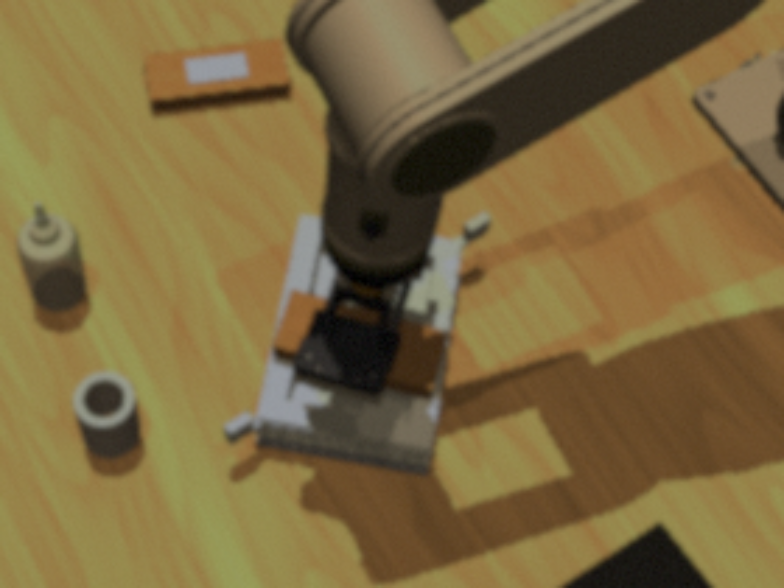

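>>> {"name": "move_arm", "arguments": {"moves": [[0,0,0.1,0,0,0,0.4],[0,0,0.25,0,0,0,0.4],[0,0,0.4,0,0,0,0.4],[0,0,0.55,0,0,0,0.4],[0,-0.1,0.7,0,0,0,0.4],[0,-0.2,0.8,0,0,0,0.4],[-0.04,-0.35,0.8,0,0,0,0.4],[-0.1,-0.5,0.8,0,0,0,0.4]]}}

```text
t: 8.15
position: [0.5444, -0.0451, 0.149]
tool_rot: [[-0.689, 0.725, -0.001], [0.725, 0.689, 0.0], [0.001, -0.001, -1.0]]
ft_force: [-0.3, -0.0, -1.6]
grip_width: 0.624
```

>>> {"name": "move_arm", "arguments": {"moves": [[-0.01,-0.12,0,0,0,0.02,0.4],[-0.02,-0.24,0,0,0,0.04,0.4],[-0.03,-0.36,0,0,0,0.06,0.4],[-0.04,-0.48,0,0,0,0.08,0.4],[-0.05,-0.6,0,0,0,0.1,0.4],[-0.06,-0.74,0,0,0,0.12,0.4],[-0.08,-0.87,0,0,0,0.14,0.4],[-0.1,-1,0,0,0,0.15,0.4]]}}

```text
t: 9.15
position: [0.5339, -0.145, 0.1486]
tool_rot: [[-0.839, 0.544, -0.002], [0.544, 0.839, 0.001], [0.002, -0.001, -1.0]]
ft_force: [-0.7, 0.8, -1.5]
grip_width: 0.62
```

>>> {"name": "move_arm", "arguments": {"moves": [[-0.01,-0.12,0,0,0,0.02,0.4],[-0.02,-0.24,0,0,0,0.04,0.4],[-0.03,-0.36,0,0,0,0.06,0.4],[-0.04,-0.48,0,0,0,0.08,0.4],[-0.05,-0.6,0,0,0,0.1,0.4],[-0.06,-0.74,0,0,0,0.12,0.4],[-0.08,-0.87,0,0,0,0.14,0.4],[-0.1,-1,0,0,0,0.157,0.4]]}}

```text
t: 10.15
position: [0.5238, -0.2447, 0.1485]
tool_rot: [[-0.947, 0.322, -0.002], [0.322, 0.947, 0.001], [0.002, 0.0, -1.0]]
ft_force: [0.1, -0.9, -1.1]
grip_width: 0.621
```

>>> {"name": "move_arm", "arguments": {"moves": [[-0.01,-0.12,0,0,0,0,0.4],[-0.02,-0.24,0,0,0,0,0.4],[-0.03,-0.36,0,0,0,0,0.4],[-0.04,-0.5,-0.1,0,0,0,0.4],[-0.05,-0.65,-0.2,0,0,0,0.4],[-0.06,-0.8,-0.3,0,0,0,0.4],[-0.08,-0.99,-0.4,0,0,0,0.4],[-0.1,-0.99,-0.4,0,0,0,0.4]]}}

```text
t: 11.15
position: [0.5141, -0.344, 0.108]
tool_rot: [[-0.946, 0.324, -0.002], [0.324, 0.946, 0.001], [0.002, 0.0, -1.0]]
ft_force: [-0.5, 0.3, -1.4]
grip_width: 0.622
```

```bash
python3 - <<'E'
from meas import *
o=r.get_obs(); print(o["t"],o["position"],o["tool_rot"][:2,1],o["ft_force"],o["grip_width"])
for n,(a,b,c,e) in (("scene",(150,60,350,210)),("top",(300,160,460,280))):
    p,d=r.capture(n);np.savez(f"{n}2.npz",p=p,d=d)
    k=3.9 if n=="scene" else 4.9; cv2.imwrite(f"pics/{n}2.png",cv2.resize(p[b:e,a:c,::-1],None,fx=k,fy=k,interpolation=cv2.INTER_CUBIC))
E
```

```text
11.15 [ 0.51414336 -0.34396264  0.10801469] [0.32388067 0.94609782] [-0.50833704  0.25658408 -1.35867177] 0.6215055754229196
```

View pics/scene2.png

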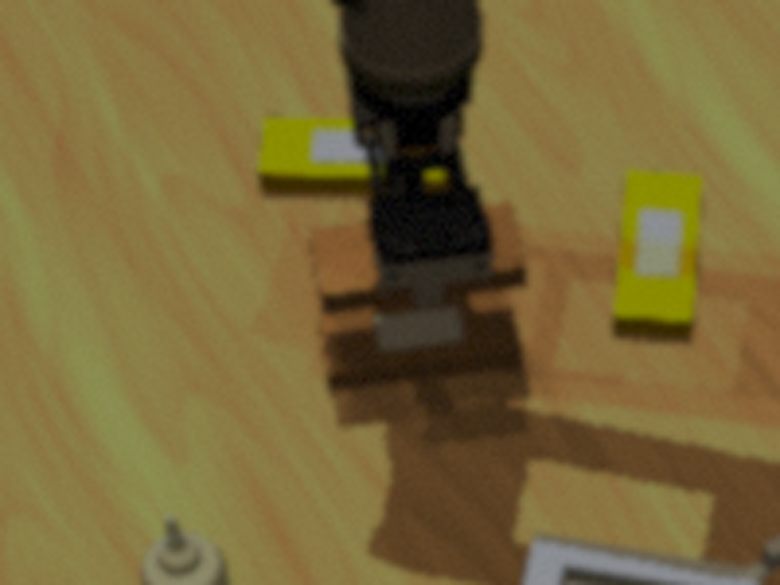

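View pics/top2.png

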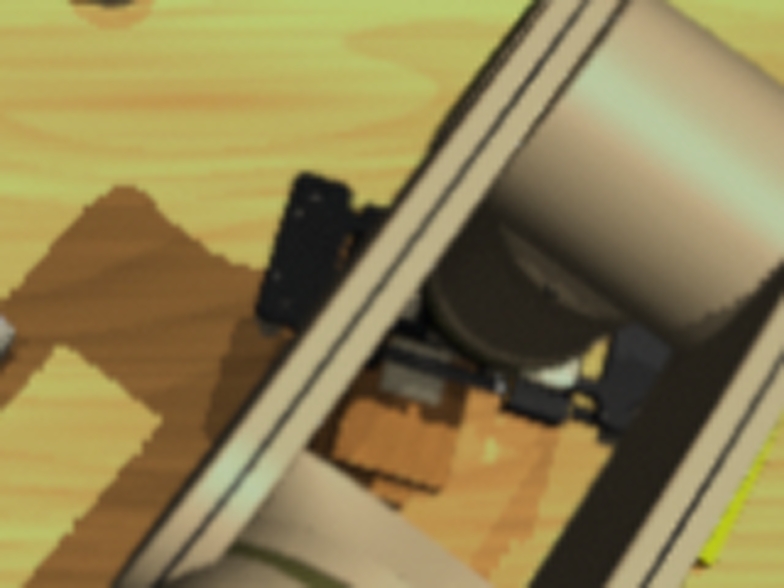

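>>> {"name": "move_arm", "arguments": {"moves": [[0.01,0,-0.1,0,0,0,0.4],[0.01,0,-0.25,0,0,0,0.4],[0.01,0,-0.4,0,0,0,0.4],[0.01,0,-0.5,0,0,0,0.4],[0.01,0,-0.6,0,0,0,0.4],[0.01,0,-0.65,0,0,0,0.4],[0.01,0,-0.69,0,0,0,0.4],[0.01,0,-0.69,0,0,0,0.4]]}}

```text
t: 12.25
position: [0.5162, -0.3429, 0.0406]
tool_rot: [[-0.947, 0.322, -0.0], [0.322, 0.947, 0.0], [0.0, 0.0, -1.0]]
ft_force: [-0.1, -0.1, -0.8]
grip_width: 0.621
```

```bash
python3 - <<'E'
from meas import *
o=r.get_obs(); print(o["t"],o["position"],o["tool_rot"][:2,1],o["ft_force"],o["grip_width"])
n,(a,b,c,e) = ("scene",(200,100,330,200))
p,d=r.capture(n);np.savez(f"{n}3.npz",p=p,d=d)
cv2.imwrite(f"pics/{n}3.png",cv2.resize(p[b:e,a:c,::-1],None,fx=6,fy=6,interpolation=cv2.INTER_CUBIC))
E
```

```text
12.25 [ 0.51618184 -0.34288062  0.04056095] [0.32243736 0.9465908 ] [-0.06031601 -0.07763065 -0.78650333] 0.6209720855650052
```

View pics/scene3.png

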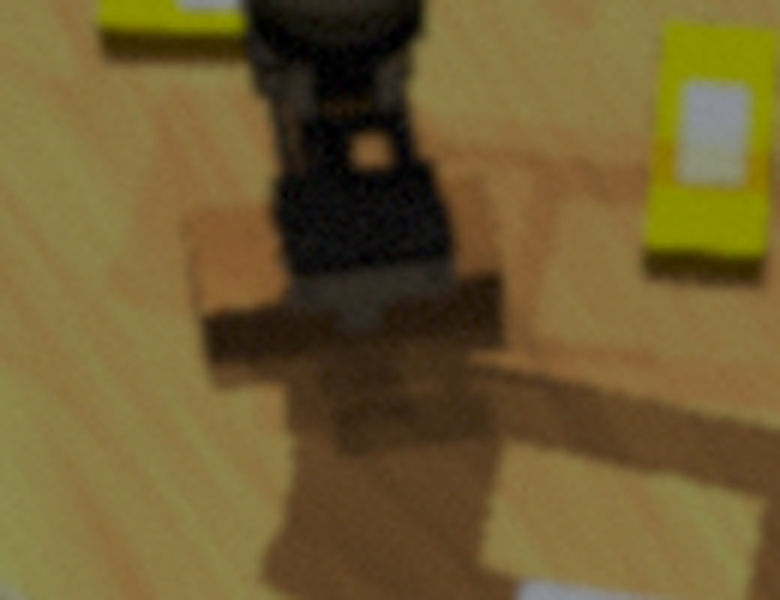

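>>> {"name": "move_arm", "arguments": {"moves": [[0,0,-0.01,0,0,0,0.4],[0,0,-0.02,0,0,0,0.4],[0,0,-0.022,0,0,0,0.4],[0,0,-0.022,0,0,0,0.7],[0,0,-0.022,0,0,0,0.9],[0,0,-0.022,0,0,0,0.95],[0,0,0.1,0,0,0,0.95],[0,0,0.25,0,0,0,0.95]]}}

```text
t: 13.3
position: [0.5162, -0.3429, 0.0666]
tool_rot: [[-0.947, 0.322, -0.0], [0.322, 0.947, 0.0], [0.0, 0.0, -1.0]]
ft_force: [0.1, 0.0, -0.7]
grip_width: 0.948
```

>>> {"name": "move_arm", "arguments": {"moves": [[0,0,0.15,0,0,0,0.95],[0,0,0.3,0,0,0,0.95],[0,0.1,0.45,0,0,0,0.95],[-0.05,0.25,0.6,0,0,0,0.95],[-0.1,0.4,0.75,0,0,0.03,0.95],[-0.15,0.6,0.85,0,0,0.06,0.95],[-0.2,0.8,0.9,0,0,0.09,0.8],[-0.3,1,0.9,0,0,0.12,0.7]]}}

```text
t: 14.3
position: [0.4865, -0.2418, 0.157]
tool_rot: [[-0.991, 0.137, 0.001], [0.137, 0.991, -0.001], [-0.001, -0.0, -1.0]]
ft_force: [0.4, -0.3, 0.7]
grip_width: 0.786
```

```bash
python3 - <<'E'
from meas import *
o=r.get_obs(); print(o["t"],o["position"],o["tool_rot"][:2,1],o["ft_force"],o["grip_width"])
for n,(a,b,c,e),bm in (("scene",(200,100,330,200),(215,130,295,180)),("top",(330,180,430,280),(350,190,410,280))):
    p,d=r.capture(n);m=cam(n)
    cv2.imwrite(f"pics/{n}4.png",cv2.resize(p[b:e,a:c,::-1],None,fx=5,fy=5,interpolation=cv2.INTER_CUBIC))
    W=cloud(m,d)
    for lo,hi,zz in ((.034,.06,.044),(.012,.032,.022)):
        mk=((W[...,2]>lo)&(W[...,2]<hi)); g=np.zeros_like(mk); g[bm[1]:bm[3],bm[0]:bm[2]]=1; mk&=g
        mk=cv2.morphologyEx(mk.astype(np.uint8),cv2.MORPH_OPEN,np.ones((3,3)))
        v,u=np.nonzero(mk)
        if len(u)>30: print(n,zz,len(u),rect(onplane(m,np.c_[u,v],zz)[:,:2]),np.median(W[v,u,2]))
E
```

```text
14.3 [ 0.48646892 -0.24179104  0.15696344] [0.1373081  0.99052831] [ 0.37683092 -0.30478851  0.66251652] 0.7859739402712994
scene 0.044 930 (array([ 521. , -339.8]), array([ 66.6, 139.8]), np.float32(162.6)) 0.045165870096997685
scene 0.022 64 (array([ 504.8, -310.5]), array([10.4, 85.1]), np.float32(162.6)) 0.02157621981936049
top 0.044 96 (array([ 458.5, -316.8]), array([16.8, 46.1]), np.float32(73.3)) 0.04378385053056029
```

View pics/scene4.png

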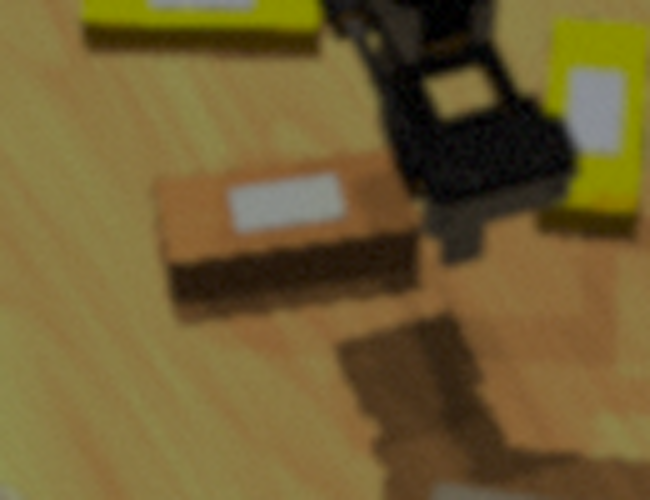

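View pics/top4.png

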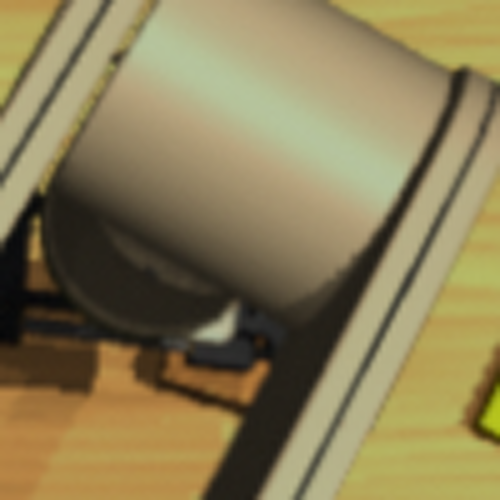

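>>> {"name": "move_arm", "arguments": {"moves": [[-0.05,0.12,0,0,0,0.02,0.6],[-0.1,0.25,0,0,0,0.04,0.6],[-0.15,0.37,0,0,0,0.06,0.6],[-0.2,0.5,0,0,0,0.08,0.6],[-0.25,0.62,0,0,0,0.1,0.6],[-0.3,0.75,0,0,0,0.12,0.6],[-0.35,0.87,0,0,0,0.14,0.6],[-0.41,1,0,0,0,0.154,0.6]]}}

```text
t: 15.4
position: [0.4449, -0.1421, 0.1557]
tool_rot: [[-0.995, -0.104, 0.0], [-0.104, 0.995, -0.0], [-0.0, -0.0, -1.0]]
ft_force: [0.1, -0.2, 0.0]
grip_width: 0.599
```

>>> {"name": "move_arm", "arguments": {"moves": [[-0.05,0.12,0,0,0,0,0.6],[-0.1,0.25,0,0,0,0,0.6],[-0.15,0.4,0,0,0,0,0.6],[-0.2,0.55,-0.05,0,0,0,0.6],[-0.25,0.7,-0.1,0,0,0,0.6],[-0.3,0.8,-0.15,0,0,0,0.6],[-0.35,0.9,-0.2,0,0,0,0.6],[-0.405,0.945,-0.3,0,0,0,0.6]]}}

```text
t: 16.4
position: [0.4046, -0.0479, 0.1254]
tool_rot: [[-0.995, -0.102, 0.001], [-0.102, 0.995, -0.0], [-0.001, -0.0, -1.0]]
ft_force: [0.0, -0.3, -0.2]
grip_width: 0.598
```

```bash
python3 - <<'E'
from meas import *
o=r.get_obs(); print(o["t"],o["position"],o["tool_rot"],o["ft_force"],o["grip_width"])
p,d=r.capture("scene")
cv2.imwrite("pics/s5.png",cv2.resize(p[130:310,240:440,::-1],None,fx=3.3,fy=3.3,interpolation=cv2.INTER_CUBIC))
m=cam("scene");W=cloud(m,d)
mk=(W[...,2]>.063)&(W[...,2]<.085)&(np.hypot(W[...,0]-.405,W[...,1]+.047)<.025)
v,u=np.nonzero(mk);print(len(u),onplane(m,np.c_[u,v],.074).mean(0) if len(u) else 0)
E
```

```text
16.4 [ 0.40464701 -0.04787885  0.12538426] [[-9.94739658e-01 -1.02433131e-01  6.82654313e-04]
 [-1.02433291e-01  9.94739855e-01 -2.02952257e-04]
 [-6.58274418e-04 -2.71811187e-04 -9.99999746e-01]] [ 0.01047337 -0.30090126 -0.15548235] 0.5979748219032573
51 [ 0.40876194 -0.04742397  0.074     ]
```

View pics/s5.png

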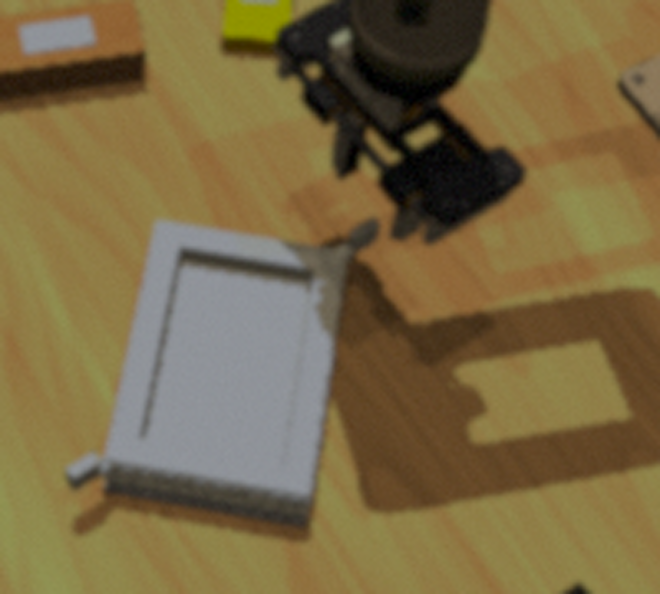

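>>> {"name": "move_arm", "arguments": {"moves": [[0.01,0,-0.15,0,0,0,0.6],[0.01,0,-0.3,0,0,0,0.6],[0.01,0,-0.45,0,0,0,0.6],[0.01,0,-0.6,0,0,0,0.6],[0.01,0,-0.67,0,0,0,0.6],[0.01,0,-0.67,0,0,0,0.4],[0.01,0,-0.67,0,0,0,0.3],[0.01,0,-0.67,0,0,0,0.25]], "grip_force": 10}}

```text
t: 17.45
position: [0.4062, -0.0485, 0.0593]
tool_rot: [[-0.995, -0.102, 0.001], [-0.102, 0.995, -0.0], [-0.001, -0.0, -1.0]]
ft_force: [-0.3, 0.7, -0.5]
grip_width: 0.327
```

>>> {"name": "move_arm", "arguments": {"moves": [[0,0,0,0,0,0,0.2],[0,0,0,0,0,0,0.15],[0,0,0,0,0,0,0.1],[0,0,0,0,0,0,0.05],[0,0,0,0,0,0,0],[0,0,0,0,0,0,0],[0,0,0,0,0,0,0],[0,0,0,0,0,0,0]], "grip_force": 50}}

```text
t: 18.45
position: [0.4058, -0.0485, 0.0587]
tool_rot: [[-0.995, -0.102, 0.0], [-0.102, 0.995, -0.0], [-0.0, -0.0, -1.0]]
ft_force: [-0.5, -2.2, 2.0]
grip_width: 0.104
```

```bash
python3 - <<'E'
from meas import *
o=r.get_obs(); print(o["t"],o["position"],o["tool_rot"],o["ft_force"],o["wrist_torque"],o["grip_width"])
E
```

```text
18.45 [ 0.40577641 -0.04845502  0.05874384] [[-9.94787414e-01 -1.01970525e-01  1.17581284e-04]
 [-1.01970545e-01  9.94787403e-01 -1.72883535e-04]
 [-9.93393552e-05 -1.83972192e-04 -9.99999978e-01]] [-0.48931029 -2.16055503  1.99240631] [-0.26504217  0.13325502 -0.05963405] 0.10385798968442239
```

>>> {"name": "move_arm", "arguments": {"moves": [[0,0,0.025,-0.002,0.006,0,0],[0,0,0.05,-0.003,0.011,0,0],[0,0,0.075,-0.005,0.017,0,0],[0,0,0.1,-0.006,0.023,0,0],[0.005,0,0.125,-0.008,0.029,0,0],[0.005,0,0.15,-0.009,0.034,0,0],[0.008,0.002,0.17,-0.01,0.039,0,0],[0.008,0.002,0.17,-0.01,0.039,0,0]], "grip_force": 60}}

```text
t: 19.45
position: [0.4065, -0.0485, 0.0759]
tool_rot: [[-0.993, -0.102, -0.062], [-0.102, 0.995, -0.016], [0.063, -0.01, -0.998]]
ft_force: [-0.8, -1.9, -0.4]
grip_width: 0.102
```

```bash
python3 - <<'E'
from meas import *
o=r.get_obs(); print(o["t"],o["position"],o["ft_force"],o["wrist_torque"],o["grip_width"])
p,d=r.capture("scene"); np.savez("s6.npz",p=p,d=d)
cv2.imwrite("pics/s6.png",cv2.resize(p[180:310,240:400,::-1],None,fx=4.5,fy=4.5,interpolation=cv2.INTER_CUBIC))
E
```

```text
19.45 [ 0.40646743 -0.04848521  0.07594277] [-0.7726262  -1.93218159 -0.39421924] [-0.26881555  0.13188662 -0.20365012] 0.1018812206324556
```

View pics/s6.png

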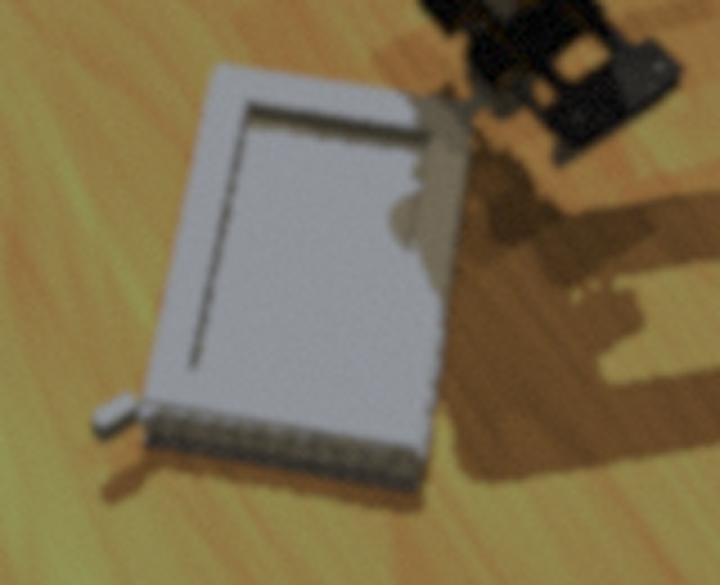

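>>> {"name": "move_arm", "arguments": {"moves": [[0,0,0.025,-0.002,0.006,0,0],[0,0,0.05,-0.003,0.011,0,0],[0.005,0,0.075,-0.005,0.017,0,0],[0.01,0,0.1,-0.006,0.023,0,0],[0.015,0.005,0.125,-0.008,0.029,0,0],[0.02,0.005,0.15,-0.009,0.034,0,0],[0.02,0.005,0.175,-0.011,0.04,0,0],[0.02,0.005,0.19,-0.012,0.043,0,0]]}}

```text
t: 20.5
position: [0.4086, -0.0476, 0.0948]
tool_rot: [[-0.986, -0.103, -0.129], [-0.1, 0.994, -0.035], [0.132, -0.021, -0.991]]
ft_force: [0.5, 0.1, -1.3]
grip_width: 0.103
```

```bash
cat > plane.py <<'E'
from meas import *
def go(name,save=True,seed=(.54,-.012)):
    o=r.get_obs(); print(o["t"],o["position"].round(4),o["ft_force"].round(2),o["wrist_torque"].round(2),round(o["grip_width"],3))
    p,d=r.capture("scene"); m=cam("scene"); W=cloud(m,d)
    cv2.imwrite(f"pics/{name}.png",cv2.resize(p[160:310,230:430,::-1],None,fx=3.8,fy=3.8,interpolation=cv2.INTER_CUBIC))
    c=np.array([.543,-.0122]); x=np.array([.777,-.629]); y=np.array([.629,.777])
    q=(W[...,:2]-c); a=q@x; b=q@y; z=W[...,2]
    for s,(A,B) in {"+x+y":(.062,.09),"+x-y":(.062,-.09),"-x+y":(-.062,.09),"-x-y":(-.062,-.085),"mid+y":(0,.092),"mid-y":(0,-.092),"floor":(0,0)}.items():
        k=(np.hypot(a-A,b-B)<.009)&(z>0.01); print(s,k.sum(),(np.median(z[k])*1000).round(1) if k.any() else None)
    hs=cv2.cvtColor(p,cv2.COLOR_RGB2HSV)
    return p,W
E
python3 -c "
from plane import *
go('s7')"
```

```text
20.5 [ 0.4086 -0.0476  0.0948] [ 0.48  0.11 -1.25] [ 0.07 -0.03  0.  ] 0.103
+x+y 46 57.7
+x-y 34 77.3
-x+y 46 67.7
-x-y 119 204.9
mid+y 48 62.2
mid-y 173 483.9
floor 41 52.2
```

View pics/s7.png

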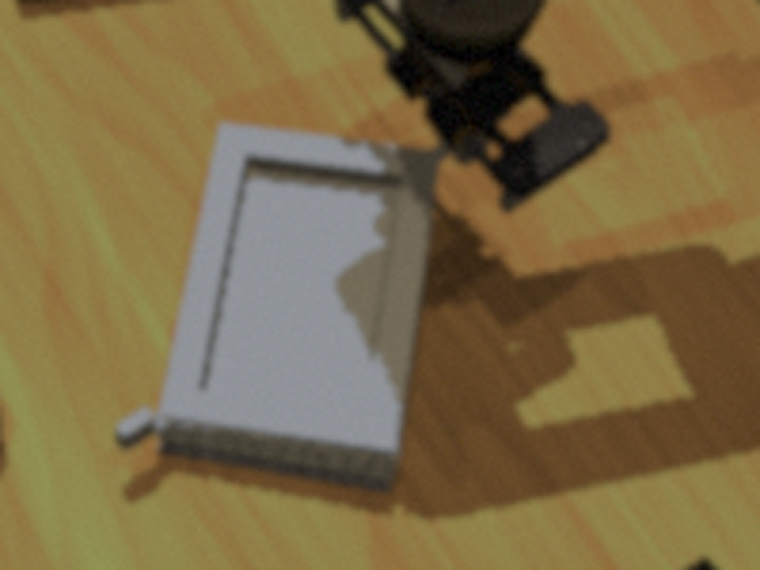

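Corner heights: the rim near the far corner (+x,+y) is at about 56 mm, still seated, while the tab is about 36 mm up. Next I lift it slowly, checking the stack.

>>> {"name": "move_arm", "arguments": {"moves": [[0,0,0.04,0,0,0,0],[0,0,0.08,0,0,0,0],[0,0,0.12,0,0,0,0],[0,0,0.16,0,0,0,0],[0,0,0.2,0,0,0,0],[0,0,0.24,0,0,0,0],[0,0,0.28,0,0,0,0],[0,0,0.3,0,0,0,0]]}}

```text
t: 21.55
position: [0.4086, -0.0477, 0.1249]
tool_rot: [[-0.986, -0.103, -0.128], [-0.1, 0.994, -0.035], [0.131, -0.021, -0.991]]
ft_force: [0.3, -0.0, -0.9]
grip_width: 0.104
```

```bash
python3 -c "
from plane import *
go('s8')"
```

```text
21.55 [ 0.4086 -0.0477  0.1249] [ 0.33 -0.   -0.88] [-0.01  0.04 -0.03] 0.104
+x+y 73 86.4
+x-y 33 108.2
-x+y 83 95.3
-x-y 137 237.8
mid+y 82 90.6
mid-y 187 510.6
floor 41 82.7
```

View pics/s8.png

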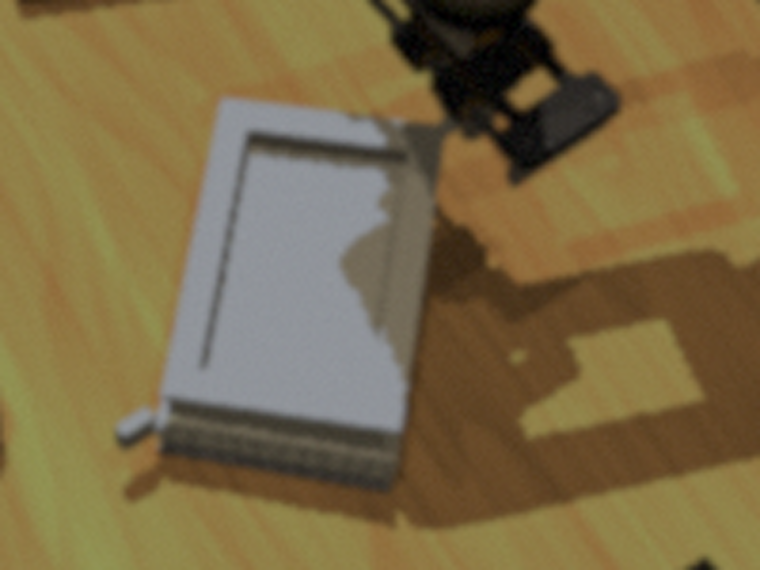

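>>> {"name": "move_arm", "arguments": {"moves": [[0,0,0.12,0.002,-0.01,0,0],[0,0,0.24,0.005,-0.02,0,0],[0,0,0.36,0.008,-0.03,0,0],[0,0,0.48,0.011,-0.04,0,0],[0,0,0.6,0.014,-0.05,0,0],[0,0,0.72,0.017,-0.06,0,0],[0,0,0.84,0.02,-0.07,0,0],[0,0,0.93,0.022,-0.082,0,0]]}}

```text
t: 22.6
position: [0.4086, -0.0477, 0.2185]
tool_rot: [[-0.995, -0.102, 0.002], [-0.102, 0.995, 0.0], [-0.002, -0.0, -1.0]]
ft_force: [0.4, 0.4, -1.2]
grip_width: 0.104
```

>>> {"name": "move_arm", "arguments": {"moves": [[-0.01,0.06,0,0,0,0,0],[-0.02,0.16,0,0,0,0,0],[-0.03,0.28,0,0,0,0,0],[-0.05,0.4,0,0,0,0,0],[-0.07,0.52,0,0,0,0,0],[-0.09,0.64,0,0,0,0,0],[-0.11,0.76,0,0,0,0,0],[-0.12,0.9,0,0,0,0,0]]}}

```text
t: 23.6
position: [0.3964, 0.0432, 0.2177]
tool_rot: [[-0.995, -0.102, 0.0], [-0.102, 0.995, -0.0], [-0.0, -0.0, -1.0]]
ft_force: [0.1, 0.3, -1.1]
grip_width: 0.102
```

>>> {"name": "move_arm", "arguments": {"moves": [[-0.01,0.12,0,0,0,0,0],[-0.02,0.24,0,0,0,0,0],[-0.03,0.36,0,0,0,0,0],[-0.05,0.48,0,0,0,0,0],[-0.07,0.6,0,0,0,0,0],[-0.09,0.72,0,0,0,0,0],[-0.11,0.84,0,0,0,0,0],[-0.12,0.96,0,0,0,0,0]]}}

```text
t: 24.6
position: [0.3844, 0.1391, 0.2176]
tool_rot: [[-0.995, -0.102, 0.0], [-0.102, 0.995, -0.0], [-0.0, -0.0, -1.0]]
ft_force: [-0.1, 0.1, -1.4]
grip_width: 0.103
```

>>> {"name": "move_arm", "arguments": {"moves": [[-0.01,0.12,0,0,0,0,0],[-0.02,0.24,0,0,0,0,0],[-0.03,0.36,0,0,0,0,0],[-0.05,0.48,0,0,0,0,0],[-0.07,0.6,0,0,0,0,0],[-0.09,0.72,0,0,0,0,0],[-0.11,0.84,0,0,0,0,0],[-0.12,0.93,0,0,0,0,0]]}}

```text
t: 25.6
position: [0.3723, 0.2321, 0.2176]
tool_rot: [[-0.995, -0.102, -0.0], [-0.102, 0.995, 0.0], [-0.0, 0.0, -1.0]]
ft_force: [1.3, -0.0, -2.2]
grip_width: 0.103
```

>>> {"name": "move_arm", "arguments": {"moves": [[-0.01,0.12,0,0,0,0,0],[-0.02,0.22,0,0,0,0,0],[-0.03,0.32,0,0,0,0,0],[-0.05,0.42,0,0,0,0,0],[-0.07,0.52,0,0,0,0,0],[-0.08,0.59,0,0,0,0,0],[-0.09,0.64,0,0,0,0,0],[-0.09,0.64,0,0,0,0,0]]}}

```text
t: 26.6
position: [0.3634, 0.2956, 0.2176]
tool_rot: [[-0.995, -0.102, -0.0], [-0.102, 0.995, -0.0], [0.0, -0.0, -1.0]]
ft_force: [0.2, 0.3, -1.9]
grip_width: 0.102
```

```bash
python3 - <<'E'
from meas import *
o=r.get_obs(); print(o["t"],o["position"].round(4),o["ft_force"].round(2),o["wrist_torque"].round(2),o["grip_width"])
for n in ("scene","top"):
    p,d=r.capture(n);np.savez(f"{n}9.npz",p=p,d=d);cv2.imwrite(f"pics/{n}9.png",p[:,:,::-1])
E
```

```text
26.6 [0.3634 0.2956 0.2176] [ 0.17  0.34 -1.9 ] [0.04 0.17 0.  ] 0.10197481296990406
```

View pics/scene9.png

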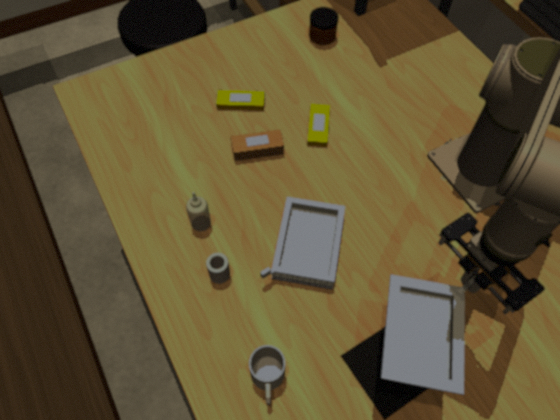

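View pics/top9.png

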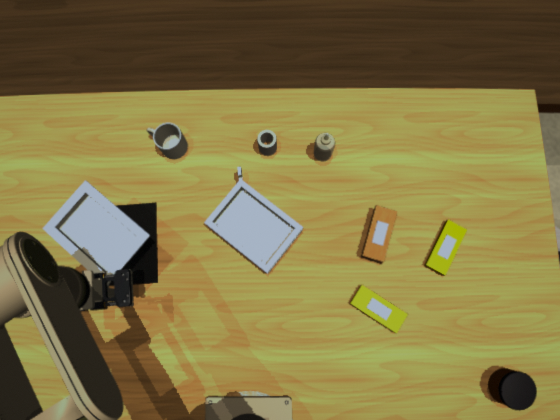

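Both views show the tray held above the mat, the stack standing with only its own tab, the brown cartons stacked near (379,234) in the top view, and the bystanders where they were. Next: the numbers.

```bash
python3 - <<'E'
from meas import *
z=np.load("top9.npz");m=cam("top");W=cloud(m,z["d"])
def box(a,b,c,e,lo,hi,zz):
    mk=np.zeros(W.shape[:2],np.uint8); mk[b:e,a:c]=((W[b:e,a:c,2]>lo)&(W[b:e,a:c,2]<hi))
    mk=cv2.morphologyEx(mk,cv2.MORPH_OPEN,np.ones((3,3))); v,u=np.nonzero(mk)
    return rect(onplane(m,np.c_[u,v],zz)[:,:2]),np.median(W[v,u,2]).round(4),len(u)
print("carton",box(350,195,410,275,.036,.06,.044)); print("base vis",box(350,195,410,275,.01,.03,.022))
print("stack",box(195,180,310,275,.04,.062,.05))
# tray plane from scene: white, z .15-.26
z=np.load("scene9.npz");m=cam("scene");W=cloud(m,z["d"]);p=z["p"]
mk=np.zeros(W.shape[:2],bool); mk[280:385,385:462]=1
k=mk&(W[...,2]>.15)&(W[...,2]<.26)
# floor patch
for nm,(a,b,c,e) in {"floor":(405,310,440,360),"leftrim":(389,290,393,380),"bottomrim":(395,380,450,384),"toprim":(395,283,450,286)}.items():
    q=W[b:e,a:c].reshape(-1,3); q=q[(q[:,2]>.15)&(q[:,2]<.3)]; print(nm,len(q),q.mean(0).round(4))
q=W[310:360,405:440].reshape(-1,3); A=np.c_[q[:,:2],np.ones(len(q))]; s=np.linalg.lstsq(A,q[:,2],rcond=None)[0]; print("slope",s)
v,u=np.nonzero(cv2.morphologyEx(k.astype(np.uint8),cv2.MORPH_OPEN,np.ones((5,5)))); print("tray",rect(W[v,u,:2]))
E
```

```text
carton ((array([ 517.1, -340.9]), array([ 57.1, 141.5]), np.float32(162.3)), np.float64(0.0448), 1160)
base vis ((array([0., 0.]), array([0., 0.]), np.float32(0.0)), np.float64(nan), 0)
stack ((array([541.7, -12.7]), array([150.6, 211.5]), np.float32(51.3)), np.float64(0.0509), 1542)
floor 1743 [0.5016 0.3332 0.1929]
leftrim 360 [0.5616 0.3073 0.2129]
bottomrim 198 [0.5577 0.4078 0.2132]
toprim 148 [0.4536 0.2512 0.2136]
slope [ 1.31502146 -0.08452767 -0.43665629]
tray (array([502.2, 330. ]), array([141.7, 208.5]), np.float32(51.2))
  return _methods._mean(a, axis=axis, dtype=dtype,
  ret = ret.dtype.type(ret / rcount)
```

```bash
python3 -c "
from station import r
print(r.get_obs()['dq'].round(3)); print(r.hand_in())"
```

```text
[-0.005 -0.003  0.002  0.    -0.    -0.002]
the job is handed in; nothing more can be done
None
```

I handed the job in at about 26.7 s; `hand_in` gives no verdict, so these results come only from my own camera and state checks.

**What I did:** I moved the brown carton onto the matching brown one on the counter and let it go. I then gripped the near, higher tab and peeled that corner up about 36 mm while the far corner stayed seated at about 55 mm. Finally I lifted the tray free, levelled it and carried it over the mat, still gripped at 60 N.

| Last check | Measured |
|---|---|
| Tray centre | (0.502, 0.330), about 0.20 m up |
| Mat centre | (0.501, 0.331) |
| Tray tilt | Three rim patches agree within 1 mm in height |
| Grip | Tab held at 9.5 mm opening, arm at rest |
| Stack | Within about 1 mm of its start, top at about 51 mm, so flat on the counter |
| Carton vs base carton's starting place | About 4 mm off, about 1.2° from square, top at 45 mm |
| Bottle, mug, roller | In their starting places in both pictures (by eye, not measured) |

**Checks that failed or disagreed:**
- **Tilt:** a plane fitted to the tray floor gave a nonsense slope, probably from stray pixels in the patch, so I judged level from the rim heights instead.
- **Base carton:** it is hidden under the upper one in the last top view, so I could not measure it again and compared with its starting pose.
- **Cameras:** the two cameras differ by up to about 5 mm in x, so I used the top view for distances.

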